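# Make up two microscope optics kits

## Task

Make up the two optics kits from the stock on the bench: the red-banded objective and the silver eyepiece go into the white tray; the yellow-banded objective, the orange filter and the black eyepiece go into the green tray. Set each part down gently and upright as you found it (the filter flat), well centred on its black mark: objective on the round mark, eyepiece on the square mark, filter on the ring mark. Leave the blue-banded objective, the oil bottle and the slide box where they stand.

Things in the scene. Friction and masses are not known exactly. Their poses are not given: they have to be found in the camera images.
- obj_red_mid (a point): Red-banded microscope objective, a silver cylinder 30 mm in diameter up to 34 mm, then a red cone narrowing to a 17 mm steel nose; 50 mm tall, about 120 g, with a red band round it; stands nose up on the bench at the start. This point is its centre, 25 mm above its foot; z is up along its axis; round, so grasp it at any yaw on its cylinder
- obj_yellow_mid (a point): Yellow-banded microscope objective, a silver cylinder 30 mm in diameter up to 34 mm, then a yellow cone narrowing to a 17 mm steel nose; 50 mm tall, about 120 g, with a yellow band round it; stands nose up on the bench at the start. This point is its centre, 25 mm above its foot; z is up along its axis; round, so grasp it at any yaw on its cylinder
- eye_silver_mid (a point): Silver eyepiece without coloured band: cylinder 36 mm in diameter up to 38 mm, then a 25 mm barrel; 56 mm tall, about 110 g; stands barrel up at the start. This point is its centre, 28 mm above its foot; z is up along its axis; round, grasp it at any yaw on its thick part
- eye_black_mid (a point): Black eyepiece without coloured band: cylinder 36 mm in diameter up to 38 mm, then a 25 mm barrel; 56 mm tall, about 110 g; stands barrel up at the start. This point is its centre, 28 mm above its foot; z is up along its axis; round, grasp it at any yaw on its thick part
- filter_mid (a point): Colour filter: a dark disc-shaped mount 44 mm in diameter and 12 mm thick with an orange face 36 mm wide on top, about 50 g, lying flat on the bench at the start. This point is its centre, 6 mm above its underside; z up; round, grasp it across its diameter at any yaw, with the fingertips just above the surface
- tray_white: White kit tray fixed to the bench, 104 (x) by 160 (y) mm; floor 4 mm thick, rim 10 mm high, 3 mm thick. Origin: centre of its underside, z up; x away from the robot, y to its left (within 9 degrees). Flat black marks on its floor, all at x = 0: a round mark (46 mm) at y = +38 mm for the objective, a square mark (54 mm) at y = -38 mm for the eyepiece
- tray_green: Green kit tray fixed to the bench, 104 (x) by 220 (y) mm; floor 4 mm thick, rim 10 mm high, 3 mm thick. Origin: centre of its underside, z up; x away from the robot, y to its left (within 9 degrees). Flat black marks on its floor, all at x = 0: a round mark (46 mm) at y = +70 mm for the objective, a ring mark (58 mm outside, 38 mm inside) at y = 0 for the filter, a square mark (54 mm) at y = -70 mm for the eyepiece
- obj_blue_mid (a point): Not wanted, leave alone. Blue-banded microscope objective, a silver cylinder 30 mm in diameter up to 34 mm, then a blue cone narrowing to a 17 mm steel nose; 50 mm tall, about 120 g, with a blue band round it; stands nose up on the bench at the start. This point is its centre, 25 mm above its foot; z is up along its axis; round, so grasp it at any yaw on its cylinder
- oil_mid (a point): Not wanted, leave alone. Small amber oil bottle with black cap, 30 mm in diameter, 70 mm tall, standing; this point is its centre, 35 mm above its foot; z up
- slidebox_mid (a point): Not wanted, leave alone. Closed wooden slide box, 82 x 42 x 32 mm, lying beside the stock to the robot's right; this point is its centre, 16 mm up; x along its length, z up
Not all that is in view belongs to the job. What is meant by the part that bears filter_mid is not pink, and is the larger of those in its own colour.

How it is judged:
By the outcome, as a careful person would: the job done as asked, in the order asked, and still so for the second after the job is handed in, with the robot touching nothing.
It also fails if it takes over 128 s, if anything falls off the work surface, if the arm or the gripper's body presses on something with over 40 N, if the wrist force passes 120 N, or if a joint passes its speed limit or range.

## Robot

A 6-joint arm with a two-finger parallel gripper is mounted at the origin on the work surface. World frame = base frame: x ahead of the robot, y to its left, z up, the work surface at z = 0. Lengths are in m, angles in rad, forces in N, time in s.
With the tool pointing down it reaches from about 0.35 to 0.725 m from the base axis. Payload 4.3 kg.
Tool frame: the origin (TCP) lies on the mounting face of the last link; the fingertips stand 173 mm ahead of it and the grasp point (between the pads) lies 155 mm ahead of it; z points along the fingers, x is the direction in which the jaws open and shut, and the axes are right-handed (so a half turn about z gives the same grasp; the last joint's range is limited). The gripper opens to 85 mm and grips with 20 to 120 N. Pads are 22 mm wide; open, the fingers measure 114 mm over their backs; the gripper's body (76 mm by 85 mm) begins 54 mm behind the grasp point. The pads swing forward as they close: fully open they stand 13 mm farther back than shut.
Start: joints at [0.994, 0.377, 0.081, 1.274, 0, 1.46], TCP at [0.259, 0.514, 0.405] pointing down, gripper open.
Joint ranges: [-2.72, 2.72], [-0.84, 1.66], [-1.02, 1.22], [-1.77, 2.12], [-1.37, 1.28], [-3.14, 3.14]. Speed limits (rad/s): [2.57, 2.57, 3.14, 3.14, 3.14, 3.14].

## Interface

Orientations are given as a unit quaternion [x, y, z, w].
In Python, from cell import readout, optics, bot gives the robot as it stands. The module is installed in compiled form; this text tells all that it offers.
- The arm moves only by the tool send_rows, never from a script. Its argument "increments" is one flat list of numbers, 7 for each row, row after row: the shift along the world's x, y, z in mm, then the turn, a rotation vector about the world's x, y, z in rad, then the gripper's target within -1 to 1 (fully open at 1, half-way at 0, shut at -1). A call has 1 to 10 rows; each row is the pose to reach, as a shift and turn from the pose commanded when the call began; what a row does not reach only later rows make up. A row lasts 1/8 s, in which the tool goes at most 62.5 mm and 10.7 degrees, less where a joint would pass 70% of its speed; a pose out of reach is approached as far as the arm can. A call with a gripper value outside its range is refused whole. The fingers move at their own pace and stop on an object; "grip_force" is the grip in N (left out, the last holds). Time passes only in rows, so rows that repeat a pose let the fingers close. It gives the time, the measured TCP pose, the force and the opening at its end, in the units of the state.
- readout.get_state(): the state, without advancing time (a new reading comes with each control period).
- optics.get_image(name): name is "scene" or "top" or "wrist"; returns a dict with "frame" (400x640x3 uint8, blue, green, red), "mtx" (3x3 intrinsics, pixels), "xyz" and "attitude" of the camera in the world; the wrist camera has in their place "T_tool_cam" (4x4, takes a point from camera to tool coordinates, whose origin is the TCP and whose axes are the tool frame's). Camera axes: x right, y down, z forward; pixel columns grow to the right and rows downward; lengths in m; the calibration is good to about 2 mm. A picture is of the moment at which its call begins: read the wrist's pose just before it. There is no depth.
- bot.finish_job(): hands the job in, once; it reports no verdict.
The state is a dict: "clock": time; "joint_positions": joint angles; "joint_vel": joint speeds; "joint_efforts": joint torques, N m; "ee_pos": TCP position; "eef_rot": TCP orientation; "ft_force": force on the tool from outside, world axes, zero at the start; "torque": the same for the moment, N m; "width": finger opening in m.
Only numpy, scipy, OpenCV 4.12 (cv2) and the standard library are available. Lean on these libraries where they do the work, as an engineer would, in place of code of your own. Each camera call takes 0.05 s, during which the arm holds its last target.

## Working session

There is one attempt and no reset: what is moved stays moved. The work goes in short steps, Python scripts to look and compute and a tool call to move; the robot and the scene stay as the last step left them, time stands still between calls to the robot, and variables do not carry over. Pictures are saved under pics/ and viewed, and the job is handed in when it is done.

Besides the shell and the picture viewer there is one more tool, called after "Emit:" as name(argument=value, ...) on one line, values as JSON. send_rows: Moves the arm, as the interface text tells. Its arguments: {"type":"object","properties":{"increments":{"type":"array","items":{"type":"number"}},"grip_force":{"type":"number"}},"required":["increments"]}

```bash
mkdir -p pics; ls; python3 - <<'E'
from cell import readout, optics, bot
import cv2
s=readout.get_state()
for k,v in s.items(): print(k,v)
for n in ["scene","top","wrist"]:
    d=optics.get_image(n); cv2.imwrite(f"pics/{n}0.png",d["frame"])
    print(n,{k:v for k,v in d.items() if k!="frame"})
E
```

```text
pics
clock 0.0
joint_positions [9.93684988e-01 3.78077007e-01 7.96199749e-02 1.27439039e+00
 5.83215141e-06 1.46048718e+00]
joint_vel [ 0.00019895 -0.00099835 -0.00142228 -0.00114874  0.00063286  0.00209733]
joint_efforts [ 1.16841547e-03 -4.63603020e+01  2.69876987e+01  2.07361527e-02
  1.13664410e-05 -2.07048510e-05]
ee_pos [0.25860168 0.51322792 0.40375025]
eef_rot [ 8.51478535e-01  5.24388456e-01 -9.28374928e-04  4.35751058e-04]
ft_force [-0.21291409 -0.54528042 -0.43857903]
torque [-0.0388979  -0.01478569  0.0083116 ]
width 0.0859966880461904
scene {'mtx': array([[403.22120999,   0.        , 320.07365474],
       [  0.        , 403.22120999, 197.22591482],
       [  0.        ,   0.        ,   1.        ]]), 'xyz': array([0.84097414, 0.37380902, 0.82383761]), 'attitude': array([ 0.30501282,  0.90286482, -0.28878014, -0.09169695])}
top {'mtx': array([[441.16939813,   0.        , 324.31413447],
       [  0.        , 441.16939813, 192.75411102],
       [  0.        ,   0.        ,   1.        ]]), 'xyz': array([ 0.34764342, -0.07319384,  1.20091031]), 'attitude': array([-0.69645921,  0.71198522, -0.05720983,  0.06891037])}
wrist {'mtx': array([[335.70963423,   0.        , 314.233087  ],
       [  0.        , 335.70963423, 201.9862367 ],
       [  0.        ,   0.        ,   1.        ]]), 'T_tool_cam': array([[ 9.99999013e-01, -1.22408169e-03,  6.90123695e-04,
         8.84730879e-04],
       [ 9.41598837e-04,  9.48247811e-01,  3.17529846e-01,
        -8.20076574e-02],
       [-1.04309075e-03, -3.17528883e-01,  9.48248027e-01,
         3.01826092e-02],
       [ 0.00000000e+00,  0.00000000e+00,  0.00000000e+00,
         1.00000000e+00]])}
```

View pics/scene0.png

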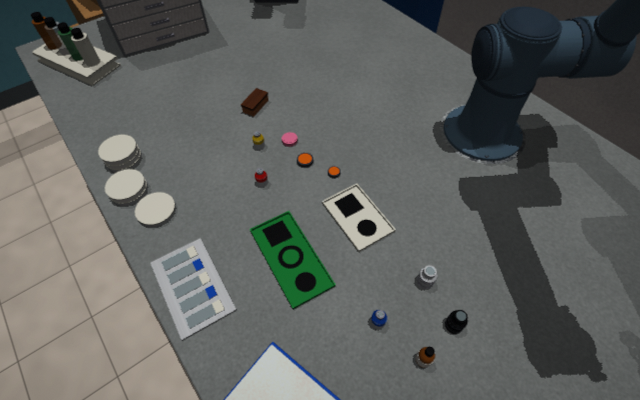

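View pics/top0.png

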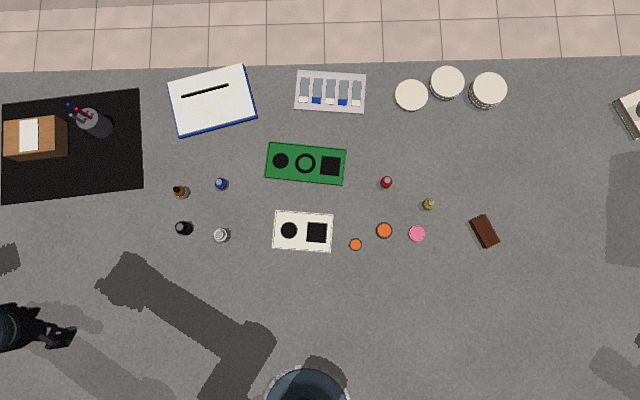

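View pics/wrist0.png

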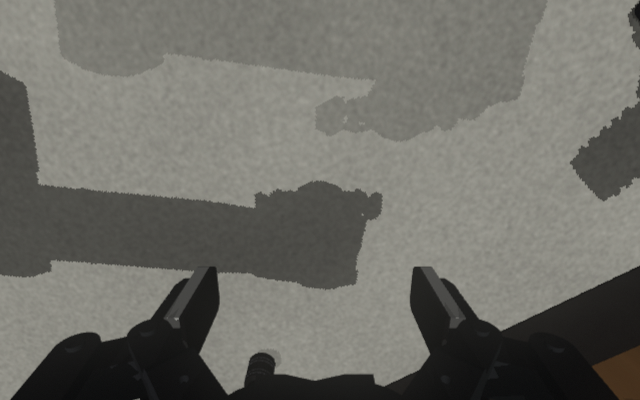

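The scene view shows red at (261,177), yellow at (258,139), blue at (379,317), the oil bottle at (427,355), silver at (429,273) and black at (457,320). There are two orange discs, at (305,159) (larger) and (334,171), plus a pink one. In the top view the larger orange disc is at (384,230). The trays are at (305,163) green and (303,231) white.

```bash
cat > h.py <<'E'
import numpy as np, cv2
from scipy.spatial.transform import Rotation as R
from cell import readout, optics, bot
def cam(n):
    s=readout.get_state(); d=optics.get_image(n)
    if n=="wrist":
        T=np.eye(4);T[:3,:3]=R.from_quat(s["eef_rot"]).as_matrix();T[:3,3]=s["ee_pos"]
        T=T@d["T_tool_cam"]
    else:
        T=np.eye(4);T[:3,:3]=R.from_quat(d["attitude"]).as_matrix();T[:3,3]=d["xyz"]
    return d["frame"],d["mtx"],T
def ray(K,T,uv,z):
    v=T[:3,:3]@np.linalg.solve(K,[uv[0],uv[1],1.]); 
    return T[:3,3]+v*(z-T[2,3])/v[2]
def proj(K,T,p):
    c=T[:3,:3].T@(np.asarray(p,float)-T[:3,3]); q=K@c; return q[:2]/q[2]
E
python3 - <<'E'
from h import *
for n in ["top","scene"]:
    f,K,T=cam(n)
    hsv=cv2.cvtColor(f,cv2.COLOR_BGR2HSV)
    cols={"red":((172,150,60),(180,255,255),.042),"red0":((0,190,60),(5,255,255),.042),"orange":((6,190,150),(15,255,255),.012),"pink":((160,70,150),(175,149,255),.012),
     "yellow":((20,120,80),(32,255,255),.042),"blue":((105,120,60),(125,255,255),.042),"green":((50,100,60),(75,255,255),.01),
     }
    for c,(lo,hi,z) in cols.items():
        m=cv2.inRange(hsv,lo,hi)
        N,_,st,ce=cv2.connectedComponentsWithStats(m)
        for i in range(1,N):
            if st[i,4]>=15: print(n,c,st[i],ce[i].round(1),ray(K,T,ce[i],z).round(4))
f,K,T=cam("top")
crop=f[130:270,150:510]; cv2.imwrite("pics/topz.png",cv2.resize(crop,None,fx=2.2,fy=2.2,interpolation=cv2.INTER_CUBIC))
for nm,uv,z in [("eyeS",(221,235),.04),("eyeB",(184,228),.04),("oil",(181,191),.04),("white",(303,231),.004),("box",(485,231),.03),("greenTray",(305,163),.004)]:print(nm,ray(K,T,uv,z).round(3))
E
```

```text
top red0 [ 75 107  17  12  34] [ 82.5 112.6] [0.8002 0.6138 0.042 ]
top red0 [381 177  11  11  40] [385.  183.1] [ 0.5794 -0.219   0.042 ]
top orange [378 225  13  12  45] [382.2 231.1] [ 0.454  -0.2091  0.012 ]
top orange [383 224   8   6  15] [386.5 226.2] [ 0.467  -0.2214  0.012 ]
top orange [351 240   9   9  34] [355.3 244.4] [ 0.4201 -0.1357  0.012 ]
top pink [409 225  16  17 208] [416.6 233.2] [ 0.4464 -0.3012  0.012 ]
top yellow [424 198  12  12  66] [428.4 204.2] [ 0.5199 -0.3308  0.042 ]
top blue [178  65  80  74 291] [223.5 119.4] [0.7696 0.2184 0.042 ]
top blue [312  97   9   7  51] [315.8  99.8] [ 0.8199 -0.0379  0.042 ]
top blue [338  99   9   6  52] [342.  101.6] [ 0.8125 -0.1103  0.042 ]
top blue [ 66 102   8   7  24] [ 69.2 105. ] [0.8236 0.6533 0.042 ]
top blue [215 178  12  11  62] [221.7 183.8] [0.5882 0.2197 0.042 ]
top green [ 264  141   83   45 2014] [303.1 162.8] [0.6488 0.0016 0.01  ]
top green [298 156  14  14 150] [304.8 162.9] [ 0.6486 -0.003   0.01  ]
scene red0 [255 172  11   9  57] [260.1 176.2] [ 0.5927 -0.2132  0.042 ]
scene orange [299 154  13  10  97
[... 297 characters left out ...]
 [197.5 264.3] [ 0.8267 -0.0916  0.042 ]
scene blue [205 285  12  14  94] [210.4 291.6] [ 0.8339 -0.0203  0.042 ]
scene blue [371 310  16  16 115] [378.2 319. ] [0.5996 0.2296 0.042 ]
scene blue [268 342  72  58 242] [304.6 370.6] [0.7696 0.2192 0.042 ]
scene blue [224 348  44  52  53] [244.9 373.8] [0.8592 0.158  0.042 ]
scene green [58 31 13  4 19] [62.9 33. ] [ 0.7897 -1.2045  0.01  ]
scene green [ 250  211   86   97 2854] [292.9 261. ] [0.6533 0.0115 0.01  ]
scene green [282 249  17  15 202] [290.3 256.2] [ 0.6509 -0.0018  0.01  ]
eyeS [0.451 0.219 0.04 ]
eyeB [0.471 0.318 0.04 ]
oil [0.571 0.33  0.04 ]
white [0.46  0.005 0.004]
box [ 0.447 -0.478  0.03 ]
greenTray [ 0.65  -0.003  0.004]
```

View pics/topz.png

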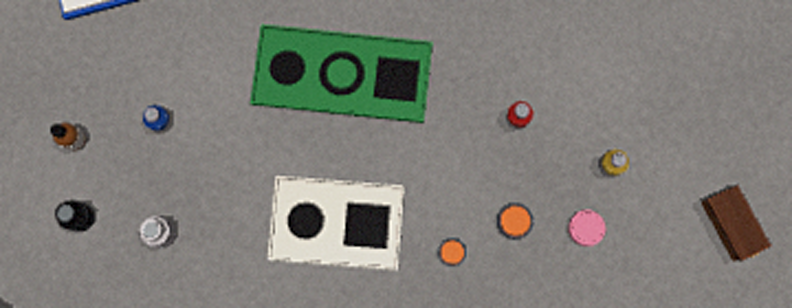

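Emit:
send_rows(increments=[30,-60,-2,0,0,0.12,1,60,-120,-4,0,0,0.24,1,90,-180,-4,0,0,0.36,1,115,-240,-4,0,0,0.468,1,140,-295,-4,0,0,0.468,1,165,-350,-4,0,0,0.468,1,190,-405,-4,0,0,0.468,1,215,-460,-4,0,0,0.468,1,240,-513,-4,0,0,0.468,1,240,-513,-4,0,0,0.468,1])

```text
clock: 1.55
ee_pos: [0.5002, -0.003, 0.4005]
eef_rot: [0.709, 0.705, 0.0, 0.001]
ft_force: [0.3, 0.4, -0.3]
width: 0.0856
```

```bash
python3 - <<'E'
from h import *
s=readout.get_state();print(s["clock"],s["ee_pos"],R.from_quat(s["eef_rot"]).as_matrix().round(3).tolist(),s["joint_positions"].round(2),s["joint_vel"].round(3))
f,K,T=cam("wrist");cv2.imwrite("pics/w1.png",f)
np.savez("w1.npz",f=f,K=K,T=T)
E
```

```text
1.55 [ 0.50016312 -0.00296908  0.40054856] [[0.005, 1.0, 0.001], [1.0, -0.005, -0.001], [-0.001, 0.001, -1.0]] [-0.13  0.23 -0.14  1.2  -0.   -0.13] [ 0.017  0.004 -0.003  0.035  0.035 -0.031]
```

View pics/w1.png

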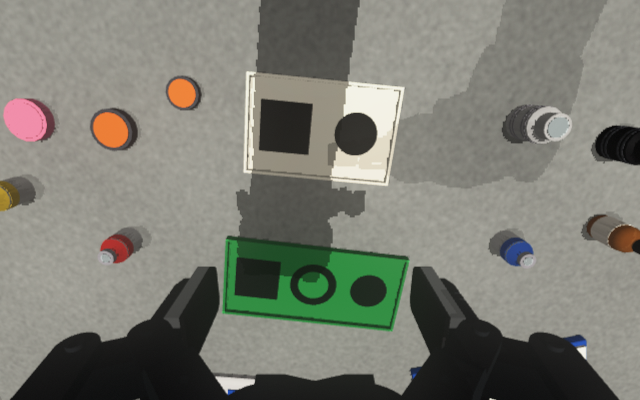

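Wrist view: the white tray has its square at (285,126) and round at (356,133). The green tray has its square at (257,279), ring at (312,284) and round at (369,290). Red is at (115,250), the large orange filter at (113,129), yellow at the left edge and silver at (545,125).

```bash
python3 - <<'E'
from h import *
d=np.load("w1.npz");f,K,T=d["f"],d["K"],d["T"]
ft,Kt,Tt=cam("top")
def marks(f,K,T,boxes,thr):
    g=f.max(axis=2); out=[]
    for nm,(x0,y0,x1,y1),t in boxes:
        m=(g[y0:y1,x0:x1]<t).astype(np.uint8)
        N,l,st,ce=cv2.connectedComponentsWithStats(m)
        i=1+np.argmax(st[1:,4]); c=ce[i]+[x0,y0]
        p=ray(K,T,c,.004); out.append(p); print(nm,st[i],c.round(1),p.round(4))
    return out
B=[("Wsq",(254,95,318,160),50),("Wro",(330,107,382,160),60),("Gsq",(232,256,284,303),32),("Gri",(287,260,339,308),32),("Gro",(347,270,390,312),50)]
print("wrist");w=marks(f,K,T,B,50)
Bt=[("Wsq",(304,220,330,246),60),("Wro",(278,219,300,241),60),("Gsq",(318,154,344,180),50),("Gri",(292,151,318,175),50),("Gro",(270,151,290,171),50)]
print("top");t=marks(ft,Kt,Tt,Bt,60)
for w_ in (w,t):
    print(np.degrees(np.arctan2(*-(w_[0]-w_[1])[[0,1]]*[-1,1])).round(2),np.linalg.norm(w_[0]-w_[1]).round(4),np.linalg.norm(w_[2]-w_[4]).round(4),((w_[2]+w_[4])/2-w_[3]).round(4))
hsv=cv2.cvtColor(f,cv2.COLOR_BGR2HSV)
for c,lo,hi,z in [("orange",(6,190,100),(15,255,255),.012),("red",(0,190,60),(5,255,255),.042),("blue",(105,120,60),(125,255,255),.042)]:
    m=cv2.inRange(hsv,lo,hi);N,_,st,ce=cv2.connectedComponentsWithStats(m)
    for i in range(1,N):
        if st[i,4]>100:print(c,st[i],ce[i].round(1),ray(K,T,ce[i],z).round(4))
for y0,x0,n in[(60,220,"a"),(220,210,"b")]:
    cv2.imwrite(f"pics/w1{n}.png",cv2.resize(f[y0:y0+140,x0:x0+210],None,fx=3.5,fy=3.5))
E
```

```text
wrist
Wsq [   6    5   52   54 2472] [284.8 126.3] [ 0.4562 -0.0334  0.004 ]
Wro [   5    6   41   42 1340] [355.2 133.5] [0.4643 0.0422 0.004 ]
Gsq [ 20   4  28  15 265] [267.5 267.1] [ 0.6261 -0.0603  0.004 ]
Gri [ 7  5 20 13 72] [302.6 270.5] [ 0.6311 -0.0173  0.004 ]
Gro [  4   6  35  30 828] [367.8 290.5] [0.6602 0.0646 0.004 ]
top
Wsq [  2   2  21  21 371] [316.3 232.1] [ 0.4558 -0.0315  0.004 ]
Wro [15  5  4 17 34] [294.5 231. ] [0.4603 0.0277 0.004 ]
Gsq [  2   2  20  20 337] [329.7 165.9] [ 0.6397 -0.0721  0.004 ]
Gri [15  0  9 24 79] [311.9 163.9] [ 0.6466 -0.0226  0.004 ]Traceback (most recent call last):
  File "<stdin>", line 15, in <module>
  File "<stdin>", line 9, in marks
    return _wrapfunc(a, 'argmax', axis=axis, out=out, **kwds)
    return bound(*args, **kwds)
ValueError: attempt to get argmax of an empty sequence
```

```bash
python3 - <<'E'
from h import *
d=np.load("w1.npz");f,K,T=d["f"],d["K"],d["T"]
_,Kt,Tt=cam("top"); ft=cv2.imread("pics/top0.png")
def marks(f,K,T,boxes):
    out=[]; S=f.max(axis=2).astype(int)-f.min(axis=2)
    V=f.max(axis=2)
    for nm,(x0,y0,x1,y1) in boxes:
        a=(S if nm[0]=="G" else V)[y0:y1,x0:x1].astype(np.uint8)
        t,m=cv2.threshold(a,0,255,cv2.THRESH_BINARY_INV+cv2.THRESH_OTSU)
        cs,_=cv2.findContours(m,cv2.RETR_EXTERNAL,cv2.CHAIN_APPROX_NONE)
        c=max(cs,key=cv2.contourArea);M=cv2.moments(c)
        u=np.array([M["m10"]/M["m00"]+x0,M["m01"]/M["m00"]+y0])
        p=ray(K,T,u,.004);out.append(p);print(nm,int(t),cv2.boundingRect(c),int(M["m00"]),u.round(1),p.round(4))
    return out
B=[("Wsq",(254,95,318,160)),("Wro",(330,107,382,160)),("Gsq",(232,256,284,303)),("Gri",(287,260,339,308)),("Gro",(347,270,390,312))]
Bt=[("Wsq",(304,220,330,246)),("Wro",(278,219,300,241)),("Gsq",(318,154,344,180)),("Gri",(292,151,318,175)),("Gro",(270,151,290,171))]
for w in (marks(f,K,T,B),marks(ft,Kt,Tt,Bt)):
    print(np.linalg.norm(w[0]-w[1]).round(4),np.linalg.norm(w[2]-w[4]).round(4),((w[2]+w[4])/2-w[3]).round(4))
hsv=cv2.cvtColor(f,cv2.COLOR_BGR2HSV)
for c,lo,hi,z in [("orange",(6,190,100),(15,255,255),.012),("red",(0,190,60),(5,255,255),.042),("blue",(105,120,60),(125,255,255),.042)]:
    m=cv2.inRange(hsv,lo,hi);N,_,st,ce=cv2.connectedComponentsWithStats(m)
    for i in range(1,N):
        if st[i,4]>100:print(c,st[i],ce[i].round(1),ray(K,T,ce[i],z).round(4))
E
```

```text
Wsq 92 (5, 4, 54, 56) 2499 [284.9 126.3] [ 0.4562 -0.0332  0.004 ]
Wro 134 (0, 6, 47, 47) 1464 [353.8 134.5] [0.4653 0.0408 0.004 ]
Gsq 50 (3, 0, 49, 44) 1789 [258.3 275.8] [ 0.6382 -0.0724  0.004 ]
Gri 58 (0, 0, 49, 45) 1718 [310.9 280.6] [ 0.6455 -0.0071  0.004 ]
Gro 50 (3, 5, 37, 32) 851 [368.  290.5] [0.6602 0.0649 0.004 ]
Wsq 127 (2, 2, 21, 21) 351 [316.4 232.1] [ 0.456  -0.0318  0.004 ]
Wro 126 (3, 3, 16, 17) 192 [288.5 229.8] [0.4639 0.044  0.004 ]
Gsq 40 (2, 2, 21, 20) 327 [329.9 165.5] [ 0.6408 -0.0728  0.004 ]
Gri 43 (3, 2, 21, 20) 299 [304.9 162.9] [ 0.6499 -0.0031  0.004 ]
Gro 40 (2, 2, 17, 16) 180 [280.1 160.4] [0.6589 0.0663 0.004 ]
0.0745 0.139 [0.0037 0.0033 0.    ]
0.0762 0.1403 [-0.     -0.0001  0.    ]
orange [169  80  26  27 544] [181.4  92.7] [ 0.4213 -0.1365  0.012 ]
orange [ 94 113  34  34 886] [110.3 129.4] [ 0.4575 -0.2159  0.012 ]
blue [504 238  29  28 365] [516.8 251. ] [0.5864 0.2171 0.042 ]
blue [565 336  21  11 145] [576.4 340.6] [0.706  0.3108 0.042 ]
```

Emit:
send_rows(increments=[-20,4,-50,0,0,0,1,-40,8,-100,0,0,0,1,-40,8,-100,0,0,0,1,-40,8,-100,0,0,0,1])

```text
clock: 2.2
ee_pos: [0.4595, 0.0095, 0.3021]
eef_rot: [0.706, 0.708, 0.001, 0.001]
ft_force: [0.8, 0.3, 0.1]
width: 0.0853
```

```bash
cat >> h.py <<'E'
def shot(name):
    s=readout.get_state(); f,K,T=cam("wrist"); cv2.imwrite(f"pics/{name}.png",f); np.savez(name+".npz",f=f,K=K,T=T,p=s["ee_pos"])
    print("t",s["clock"],"tcp",s["ee_pos"].round(4),"w",round(s["width"],4),"F",s["ft_force"].round(1)); return f,K,T
def marks(f,K,T,kind,guess):
    """guess: list of (name, xy) ; window around projected guess"""
    S=f.max(axis=2).astype(int)-f.min(axis=2);V=f.max(axis=2); out={}
    for nm,xy in guess:
        u0=proj(K,T,[*xy,.004]); pxm=K[0,0]/abs(T[2,3]); r=int(pxm*(.034 if nm[1:]!="ro" else .030))
        x0,y0=np.maximum((u0-r).astype(int),0); a=(S if nm[0]=="G" else V)[y0:y0+2*r,x0:x0+2*r].astype(np.uint8)
        t,m=cv2.threshold(a,0,255,cv2.THRESH_BINARY_INV+cv2.THRESH_OTSU)
        cs,_=cv2.findContours(m,cv2.RETR_EXTERNAL,cv2.CHAIN_APPROX_NONE)
        # contour whose centre is nearest window centre among large
        cs=[c for c in cs if cv2.contourArea(c)>.15*a.size]
        c=min(cs,key=lambda c:np.linalg.norm(c.reshape(-1,2).mean(0)-r))
        # rectify contour to plane, area centroid there
        P=np.array([ray(K,T,q+[x0,y0],.004)[:2] for q in c.reshape(-1,2)])
        M=cv2.moments((P*1e3).astype(np.float32).reshape(-1,1,2)); p=np.array([M["m10"],M["m01"]])/M["m00"]/1e3
        ext=np.ptp(P,axis=0)
        print(nm,int(t),"centre",p.round(4),"extent mm",(ext*1e3).round(1),"area",abs(round(M["m00"])))
        out[nm]=p
    return out
E
python3 - <<'E'
from h import *
f,K,T=shot("w2")
marks(f,K,T,"W",[("Wsq",(.456,-.033)),("Wro",(.464,.043))])
E
```

```text
t 2.2 tcp [0.4595 0.0095 0.3021] w 0.0853 F [0.8 0.3 0.1]
Wsq 101 centre [ 0.4571 -0.0332] extent mm [58.7 58.7] area 2851
Wro 118 centre [0.4614 0.0378] extent mm [53.2 53.9] area 2029
```

View pics/w2.png

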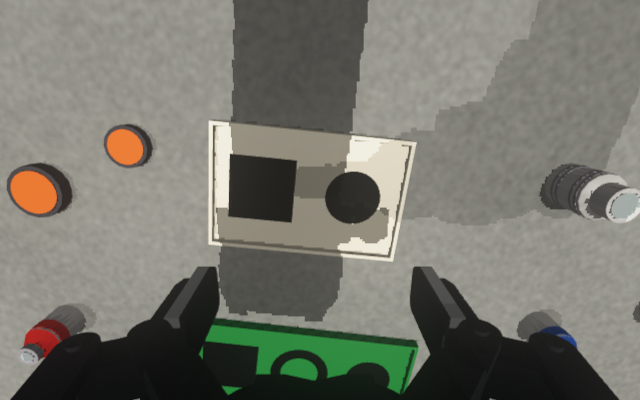

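The white tray's square is at (262,188) and its round at (353,198). The round mark's mask took in the arm's shadow, so I'll use a lower threshold.

```bash
python3 - <<'E'
import re
s=open("h.py").read()
s=s.replace("cs,_=cv2.findContours","if nm[0]=='W': m=((a<70)*255).astype(np.uint8)\n        cs,_=cv2.findContours")
open("h.py","w").write(s)
E
python3 - <<'E'
from h import *
d=np.load("w2.npz");f,K,T=d["f"],d["K"],d["T"]
print(f.max(axis=2)[198,310:400:5])
o=marks(f,K,T,"W",[("Wsq",(.456,-.033)),("Wro",(.464,.043))])
print(np.linalg.norm(o["Wsq"]-o["Wro"]))
E
```

```text
[128 129 130  65  40  40  42  45  45  47  48  48  50  50 189 222 221 222]
Wsq 101 centre [ 0.457  -0.0333] extent mm [57.  57.8] area 2774
Wro 118 centre [0.4647 0.0421] extent mm [44.  44.7] area 1548
0.07586012223803557
```

Emit:
send_rows(increments=[60,-3,0,0,0,0,1,120,-6,0,0,0,0,1,175,-10,0,0,0,0,1,175,-10,0,0,0,0,1,175,-10,0,0,0,0,1])

```text
clock: 2.88
ee_pos: [0.6348, -0.0014, 0.3023]
eef_rot: [0.707, 0.708, 0.001, 0.001]
ft_force: [-1.1, 0.1, -0.2]
width: 0.0851
```

```bash
python3 - <<'E'
from h import *
f,K,T=shot("w3")
o=marks(f,K,T,"G",[("Gsq",(.640,-.0728)),("Gri",(.65,-.003)),("Gro",(.659,.066))])
print(np.linalg.norm(o["Gsq"]-o["Gro"]),(o["Gsq"]+o["Gro"])/2-o["Gri"])
E
```

```text
t 2.875 tcp [ 0.6348 -0.0014  0.3023] w 0.0851 F [-1.1  0.1 -0.2]
Gsq 44 centre [ 0.6416 -0.074 ] extent mm [60. 60.] area 2867
Gri 35 centre [ 0.6505 -0.0048] extent mm [57.7 57.9] area 2593
Gro 53 centre [0.66   0.0646] extent mm [44.2 46.4] area 1623
0.1398488790634505 [3.21313291e-04 4.89632378e-05]
```

View pics/w3.png

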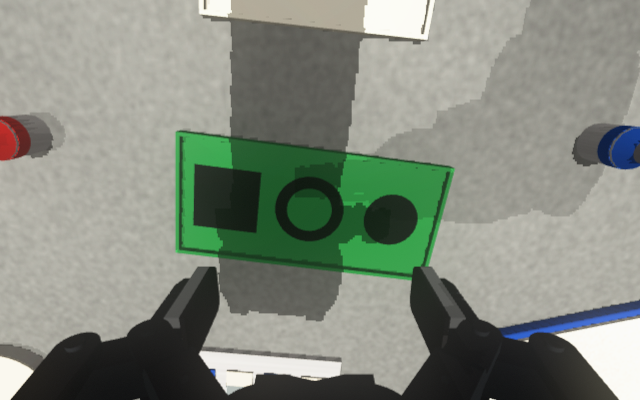

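The green tray marks measure well: the spacing is 139.8 mm and the ring lies at the midpoint. Next, hover over red.

Emit:
send_rows(increments=[-14,-60,0,0,0,0,1,-28,-120,0,0,0,0,1,-42,-180,0,0,0,0,1,-49,-215,0,0,0,0,1,-49,-215,0,0,0,0,1,-49,-215,0,0,0,0,1])

```text
clock: 3.68
ee_pos: [0.5842, -0.2157, 0.3017]
eef_rot: [0.707, 0.708, 0.0, 0.0]
ft_force: [0.0, -0.5, 0.2]
width: 0.0852
```

```bash
python3 - <<'E'
from h import *
f,K,T=shot("w4")
cv2.imwrite("pics/w4z.png",cv2.resize(f[120:300,220:420],None,fx=3,fy=3))
print(proj(K,T,[.586,-.216,.05]),proj(K,T,[.586,-.216,0]))
E
```

```text
t 3.675 tcp [ 0.5842 -0.2157  0.3017] w 0.0852 F [ 0.  -0.5  0.2]
[312.12908241 213.95431353] [312.43617952 193.11804992]
```

View pics/w4z.png

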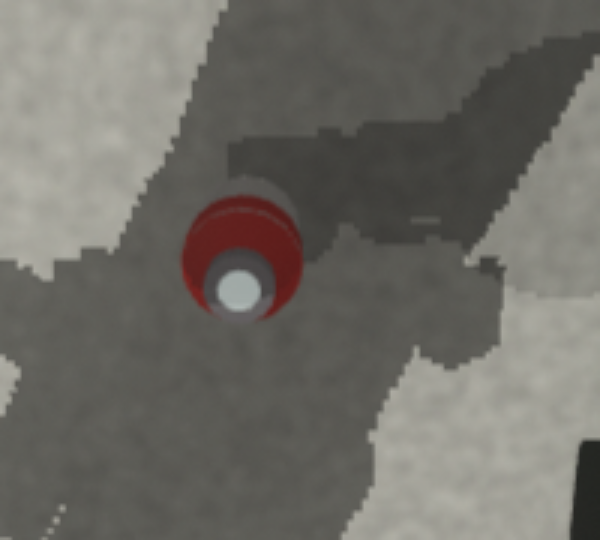

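Zoomed view: the nose disc centre is at about pixel (299.5,216.5) and the cone base circle at about (300.7,205).

```bash
python3 - <<'E'
from h import *
d=np.load("w4.npz");f,K,T=d["f"],d["K"],d["T"]
print(ray(K,T,(299.5,216.5),.05),ray(K,T,(300.7,205),.034))
hsv=cv2.cvtColor(f,cv2.COLOR_BGR2HSV)
m=cv2.inRange(hsv,(0,150,40),(8,255,255))|cv2.inRange(hsv,(172,150,40),(180,255,255)); m[:,:280]=0;m[:,340:]=0
c=max(cv2.findContours(m,0,1)[0],key=cv2.contourArea)
h=cv2.convexHull(c); (x,y),r=cv2.minEnclosingCircle(h); print(x,y,r,cv2.boundingRect(c))
for z in(.034,.03):print(ray(K,T,(x,y),z))
cv2.imwrite("pics/w4m.png",cv2.resize(m[120:300,220:420],None,fx=3,fy=3))
E
```

```text
[ 0.58792113 -0.22492007  0.05      ] [ 0.5848659  -0.22463448  0.034     ]
300.4791259765625 205.92379760742188 20.430376052856445 (281, 186, 40, 39)
[ 0.58559815 -0.22480896  0.034     ]
[ 0.58699476 -0.22497885  0.03      ]
```

Emit:
send_rows(increments=[2,-9,0,0,0,0,1,2,-9,-40,0,0,0,1,2,-9,-80,0,0,0,1,2,-9,-80,0,0,0,1,2,-9,-80,0,0,0,1])

```text
clock: 4.35
ee_pos: [0.5875, -0.2254, 0.222]
eef_rot: [0.706, 0.708, 0.0, 0.001]
ft_force: [1.1, 0.3, 1.2]
width: 0.0855
```

Emit:
send_rows(increments=[-1,0,-22,0,0,0,1,-1,0,-44,0,0,0,1,-1,0,-44,0,0,0,1,-1,0,-44,0,0,0,-0.6,-1,0,-44,0,0,0,-0.6,-1,0,-44,0,0,0,-0.6,-1,0,-44,0,0,0,-0.6,-1,0,-44,0,0,0,-0.6,-1,0,-44,0,0,0,-0.6], grip_force=30)

```text
clock: 5.48
ee_pos: [0.5862, -0.2258, 0.1777]
eef_rot: [0.707, 0.708, 0.0, 0.001]
ft_force: [-1.3, 0.5, 5.9]
width: 0.0279
```

Emit:
send_rows(increments=[0,0,0,0,0,0,-0.6,0,0,30,0,0,0,-0.6,0,0,60,0,0,0,-0.6,0,0,85,0,0,0,-0.6,0,0,85,0,0,0,-0.6])

```text
clock: 6.1
ee_pos: [0.5867, -0.2259, 0.2635]
eef_rot: [0.707, 0.708, 0.001, 0.002]
ft_force: [1.0, 0.1, -1.2]
width: 0.0282
```

```bash
python3 - <<'E'
from h import *
f,K,T=shot("w5")
E
```

```text
t 6.1 tcp [ 0.5867 -0.2259  0.2635] w 0.0282 F [ 1.   0.1 -1.2]
```

View pics/w5.png

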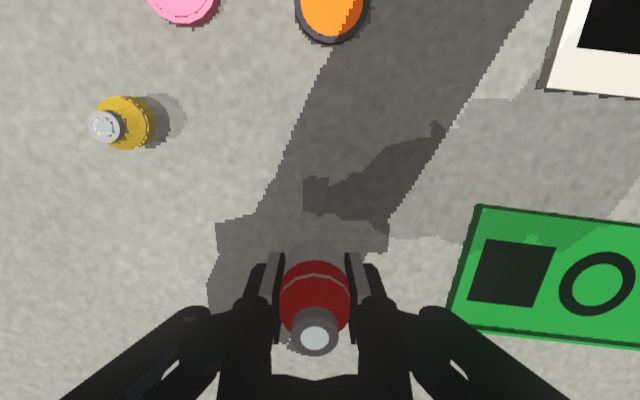

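The red objective is held, with its nose at (314,338). I'll work out its offset in the grasp.

```bash
python3 - <<'E'
from h import *
d=np.load("w5.npz");f,K,T=d["f"],d["K"],d["T"]
p=ray(K,T,(314,338),.05+.2635-.1777);print(p,p-d["p"])
print(ray(K,T,(315,297),.034+.2635-.1777)-d["p"])
E
```

```text
[ 0.58915741 -0.22516748  0.1358    ] [ 0.00250368  0.00074756 -0.12771593]
[-0.00346546  0.00110884 -0.14371593]
```

Emit:
send_rows(increments=[-24,53,0,0,0,0,-0.6,-49,107,0,0,0,0,-0.6,-73,160,0,0,0,0,-0.6,-98,214,0,0,0,0,-0.6,-122,268,0,0,0,0,-0.6,-122,268,0,0,0,0,-0.6,-122,268,-40,0,0,0,-0.6,-122,268,-60,0,0,0,-0.6,-122,268,-60,0,0,0,-0.6,-122,268,-60,0,0,0,-0.6])

```text
clock: 7.4
ee_pos: [0.4641, 0.042, 0.2018]
eef_rot: [0.707, 0.707, -0.0, -0.0]
ft_force: [0.7, 0.5, -0.8]
width: 0.0278
```

Emit:
send_rows(increments=[0.5,0,-10,0,0,0,-0.6,0.5,0,-16,0,0,0,-0.6,0.5,0,-18.5,0,0,0,-0.6,0.5,0,-19.5,0,0,0,-0.6,0.5,0,-19.5,0,0,0,-0.6])

```text
clock: 8.02
ee_pos: [0.4643, 0.0425, 0.1823]
eef_rot: [0.707, 0.708, 0.0, 0.0]
ft_force: [-0.2, 0.3, -1.3]
width: 0.0282
```

Emit:
send_rows(increments=[0,0,-0.5,0,0,0,-0.6,0,0,-0.5,0,0,0,-0.6])

```text
clock: 8.28
ee_pos: [0.4644, 0.0425, 0.1818]
eef_rot: [0.707, 0.708, 0.0, 0.0]
ft_force: [0.6, 0.1, -0.9]
width: 0.0279
```

Emit:
send_rows(increments=[0,0,-0.5,0,0,0,-0.6,0,0,-0.5,0,0,0,-0.6])

```text
clock: 8.52
ee_pos: [0.4644, 0.0425, 0.1817]
eef_rot: [0.707, 0.708, 0.0, 0.0]
ft_force: [-1.8, -0.4, 5.8]
width: 0.0277
```

Emit:
send_rows(increments=[0,0,0,0,0,0,0.1,0,0,0,0,0,0,0.1,0,0,0,0,0,0,0.1,0,0,0,0,0,0,0.1,0,0,20,0,0,0,0.1,0,0,60,0,0,0,0.1,0,0,120,0,0,0,1,-4,-37,120,0,0,0,1,-4,-37,120,0,0,0,1,-4,-37,120,0,0,0,1])

```text
clock: 9.78
ee_pos: [0.4599, 0.0057, 0.3008]
eef_rot: [0.707, 0.707, -0.0, -0.001]
ft_force: [-0.6, -0.4, -0.7]
width: 0.0852
```

```bash
python3 - <<'E'
from h import *
f,K,T=shot("w6")
f,K,T=cam("top");cv2.imwrite("pics/t6.png",cv2.resize(f[130:270,150:510],None,fx=2.2,fy=2.2,interpolation=cv2.INTER_CUBIC))
E
```

```text
t 9.775 tcp [0.4599 0.0057 0.3008] w 0.0852 F [-0.6 -0.4 -0.7]
```

View pics/w6.png

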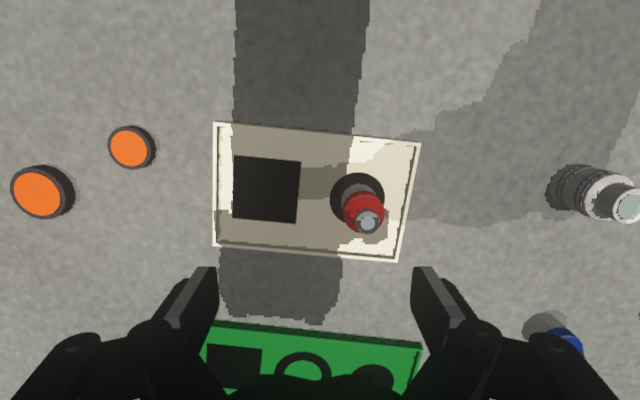

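```bash
cat >> h.py <<'E'
def objcirc(f,K,T,rngs,u0,win,z):
    hsv=cv2.cvtColor(f,cv2.COLOR_BGR2HSV); m=np.zeros(f.shape[:2],np.uint8)
    for lo,hi in rngs: m|=cv2.inRange(hsv,lo,hi)
    k=np.zeros_like(m); x,y=map(int,u0); k[max(y-win,0):y+win,max(x-win,0):x+win]=255; m&=k
    c=max(cv2.findContours(m,0,1)[0],key=cv2.contourArea)
    (x,y),r=cv2.minEnclosingCircle(cv2.convexHull(c)); p=ray(K,T,(x,y),z)
    print("circ",round(x,1),round(y,1),"r",round(r,1),cv2.boundingRect(c),"->",p.round(4)); return p
RED=[((0,150,40),(8,255,255)),((172,150,40),(180,255,255))]
YEL=[((20,120,50),(35,255,255))]
ORA=[((6,170,80),(18,255,255))]
E
python3 - <<'E'
from h import *
d=np.load("w6.npz");f,K,T=d["f"],d["K"],d["T"]
objcirc(f,K,T,RED,(365,210),30,.038)
cv2.imwrite("pics/w6z.png",cv2.resize(f[110:260,290:420],None,fx=4,fy=4))
print(ray(K,T,(367.5,221.5),.054))
E
```

```text
circ 363.2 211.5 r 20.8 (343, 193, 41, 39) -> [0.4635 0.0431 0.038 ]
[0.4650068  0.04391368 0.054     ]
```

View pics/w6z.png

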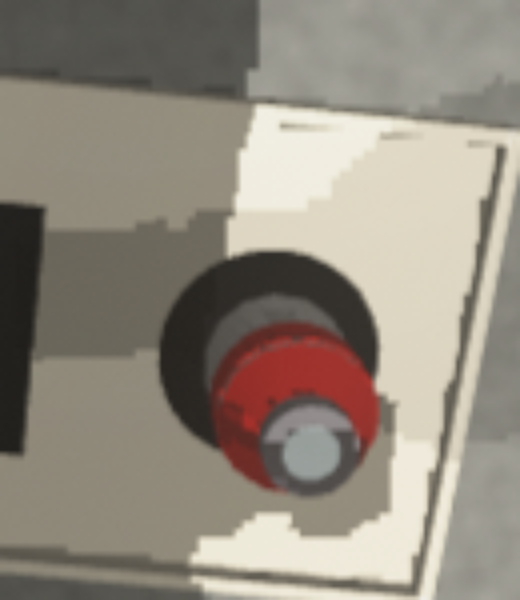

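View pics/t6.png

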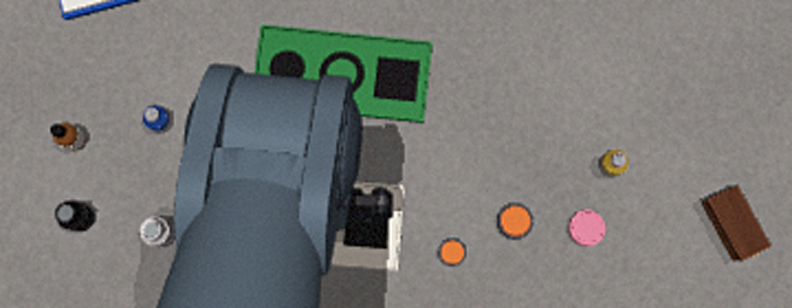

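Red stands on the round mark, within about 1.5 mm. Now the silver eyepiece.

Emit:
send_rows(increments=[-2,55,0,0,0,0,1,-4,110,0,0,0,0,1,-6,165,0,0,0,0,1,-8,213,0,0,0,0,1,-8,213,0,0,0,0,1,-8,213,0,0,0,0,1])

```text
clock: 10.62
ee_pos: [0.4518, 0.2187, 0.3007]
eef_rot: [0.706, 0.708, -0.001, -0.0]
ft_force: [-0.2, 0.2, 0.0]
width: 0.0854
```

```bash
python3 - <<'E'
from h import *
f,K,T=shot("w7")
u=proj(K,T,[.451,.219,.05]);print(u);x,y=map(int,u)
print(x-90,y-75)
cv2.imwrite("pics/w7z.png",cv2.resize(f[y-75:y+75,x-90:x+110],None,fx=4,fy=4))
E
```

```text
t 10.625 tcp [0.4518 0.2187 0.3007] w 0.0854 F [-0.2  0.2  0. ]
[313.4352188  211.66936665]
223 136
```

View pics/w7z.png

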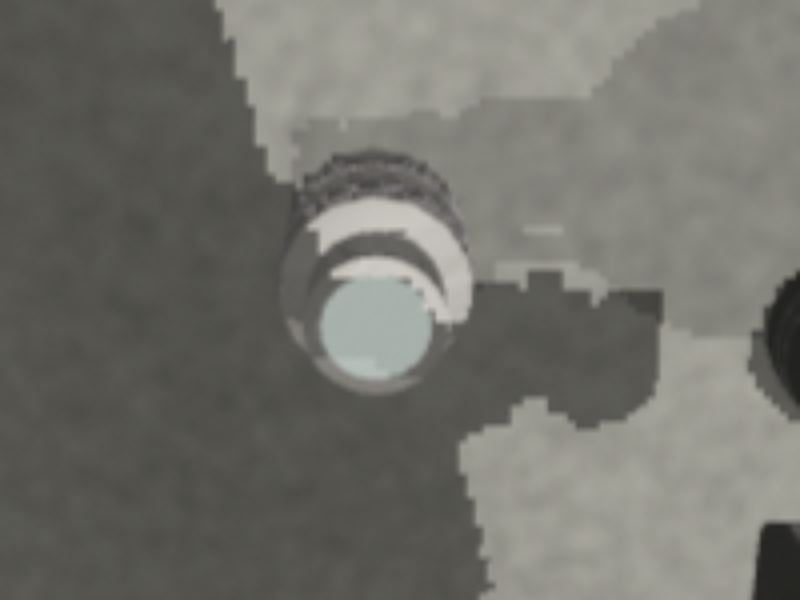

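The shoulder circle is at pixel (317,209) and the barrel lens disc at (317,218).

```bash
python3 - <<'E'
from h import *
d=np.load("w7.npz");f,K,T=d["f"],d["K"],d["T"]
print(ray(K,T,(317.1,209),.038),ray(K,T,(317,218),.056))
E
```

```text
[0.45330065 0.22166472 0.038     ] [0.45341324 0.2214585  0.056     ]
```

Emit:
send_rows(increments=[1.5,3,0,0,0,0,1,1.5,3,-40,0,0,0,1,1.5,3,-80,0,0,0,1,1.5,3,-105,0,0,0,1,1.5,3,-121,0,0,0,1,1.5,3,-121,0,0,0,1,1.5,3,-121,0,0,0,1])

```text
clock: 11.55
ee_pos: [0.4543, 0.2212, 0.1809]
eef_rot: [0.707, 0.707, 0.0, 0.0]
ft_force: [-0.5, 0.4, 0.5]
width: 0.0853
```

Emit:
send_rows(increments=[0,0,0,0,0,0,-0.5,0,0,0,0,0,0,-0.5,0,0,0,0,0,0,-0.5,0,0,0,0,0,0,-0.5,0,0,0,0,0,0,-0.5,0,0,0,0,0,0,-0.5])

```text
clock: 12.3
ee_pos: [0.454, 0.2215, 0.1807]
eef_rot: [0.707, 0.708, 0.0, 0.0]
ft_force: [-0.7, -2.5, 5.2]
width: 0.0346
```

Emit:
send_rows(increments=[0,0,30,0,0,0,-0.5,0,0,90,0,0,0,-0.5,0,-50,95,0,0,0,-0.5,1,-100,95,0,0,0,-0.5,2,-150,95,0,0,0,-0.5,3,-200,95,0,0,0,-0.5,3,-254.5,95,0,0,0,-0.5,3,-254.5,95,0,0,0,-0.5,3,-254.5,60,0,0,0,-0.5,3,-254.5,60,0,0,0,-0.5])

```text
clock: 13.55
ee_pos: [0.4548, -0.0319, 0.2381]
eef_rot: [0.706, 0.708, -0.001, -0.003]
ft_force: [-0.4, 0.7, -0.5]
width: 0.0345
```

```bash
python3 - <<'E'
from h import *
f,K,T=shot("w8")
E
```

```text
t 13.55 tcp [ 0.4548 -0.0319  0.2381] w 0.0345 F [-0.4  0.7 -0.5]
```

View pics/w8.png

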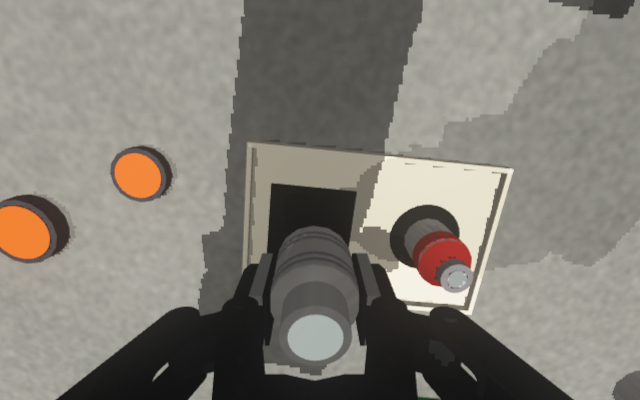

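The eyepiece is held upright, and the square lies below and behind it. Lowering now.

Emit:
send_rows(increments=[1,0,-25,0,0,0,-0.5,1,0,-45,0,0,0,-0.5,1,0,-52,0,0,0,-0.5,1,0,-52,0,0,0,-0.5,1,0,-52,0,0,0,-0.5])

```text
clock: 14.22
ee_pos: [0.4584, -0.0329, 0.1892]
eef_rot: [0.707, 0.708, 0.0, 0.001]
ft_force: [-0.1, -0.3, -0.7]
width: 0.0349
```

Emit:
send_rows(increments=[-1,0,-2,0,0,0,-0.5,-1,0,-3.5,0,0,0,-0.5,-1,0,-3.5,0,0,0,-0.5,-1,0,-4,0,0,0,-0.5,-1,0,-4,0,0,0,-0.5])

```text
clock: 14.85
ee_pos: [0.4569, -0.0331, 0.1848]
eef_rot: [0.707, 0.708, 0.0, 0.0]
ft_force: [-1.5, 0.0, 4.5]
width: 0.0345
```

Emit:
send_rows(increments=[0,0,0,0,0,0,0.15,0,0,0,0,0,0,0.15,0,0,0,0,0,0,0.15,0,0,0,0,0,0,0.15,0,0,20,0,0,0,0.15,0,0,60,0,0,0,0.15,0,0,115,0,0,0,0.15,2,37,115,0,0,0,0.5,2,37,115,0,0,0,1,2,37,115,0,0,0,1])

```text
clock: 16.1
ee_pos: [0.4585, 0.0039, 0.2988]
eef_rot: [0.707, 0.708, -0.0, -0.0]
ft_force: [-0.2, -0.7, -0.5]
width: 0.0855
```

```bash
python3 - <<'E'
from h import *
f,K,T=shot("w9")
cv2.imwrite("pics/w9z.png",cv2.resize(f[110:270,200:420],None,fx=3.5,fy=3.5))
E
```

```text
t 16.1 tcp [0.4585 0.0039 0.2988] w 0.0855 F [-0.2 -0.7 -0.5]
```

View pics/w9z.png

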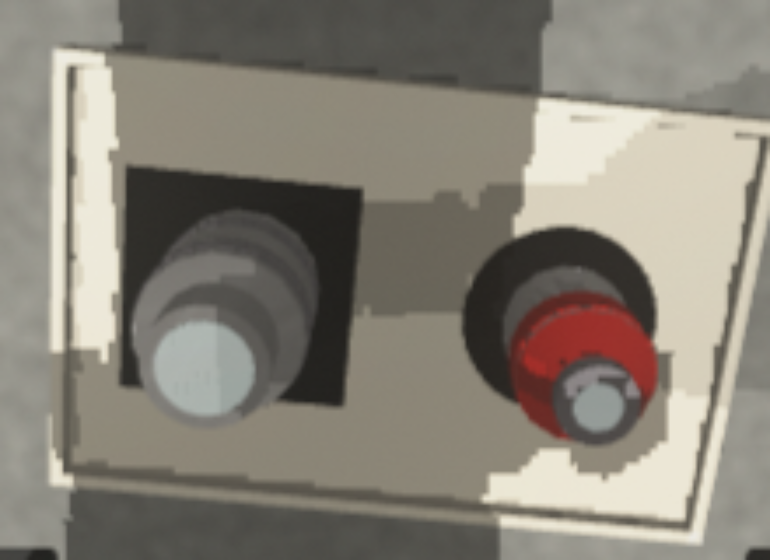

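```bash
python3 - <<'E'
from h import *
d=np.load("w9.npz");f,K,T=d["f"],d["K"],d["T"]
print("silver lens",ray(K,T,(200+204/3.5,110+369/3.5),.06),"red nose",ray(K,T,(200+598/3.5,110+404/3.5),.054))
objcirc(f,K,T,RED,(365,210),30,.038)
E
```

```text
silver lens [ 0.45605278 -0.0321997   0.06      ] red nose [0.46565821 0.04406002 0.054     ]
circ 366.5 213.5 r 20.6 (347, 194, 40, 29) -> [0.4628 0.0433 0.038 ]
```

The white kit is good to about 1.5 mm. Next, yellow.

Emit:
send_rows(increments=[11,-56,2,0,0,0,1,22,-112,2,0,0,0,1,33,-168,2,0,0,0,1,44,-224,2,0,0,0,1,55,-280,2,0,0,0,1,65,-335,2,0,0,0,1,65,-335,2,0,0,0,1,65,-335,2,0,0,0,1])

```text
clock: 17.15
ee_pos: [0.523, -0.3311, 0.3002]
eef_rot: [0.707, 0.707, 0.0, -0.001]
ft_force: [0.6, 0.5, -0.0]
width: 0.0851
```

```bash
python3 - <<'E'
from h import *
f,K,T=shot("w10")
objcirc(f,K,T,YEL,proj(K,T,[.523,-.33,.04]),45,.034)
cv2.imwrite("pics/w10z.png",cv2.resize(f[120:300,210:430],None,fx=3.5,fy=3.5))
E
```

```text
t 17.15 tcp [ 0.523  -0.3311  0.3002] w 0.0851 F [ 0.6  0.5 -0. ]
circ 303.5 205.5 r 20.9 (283, 185, 41, 41) -> [ 0.5229 -0.3375  0.034 ]
```

View pics/w10z.png

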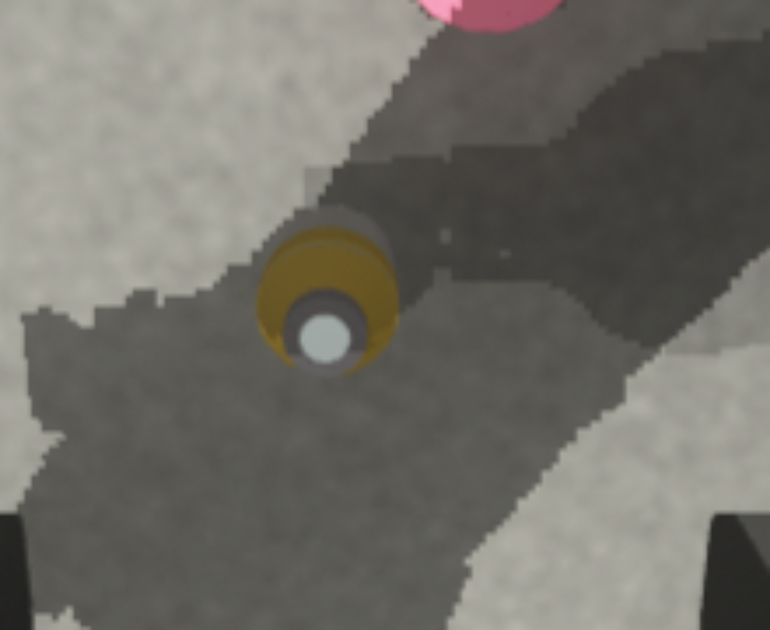

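The yellow cone circle is at pixel (303.5,205.5) and the lens at (303,216.6), so the part is at about (0.5247, −0.3377).

Emit:
send_rows(increments=[1.5,-6.5,0,0,0,0,1,1.5,-6.5,-40,0,0,0,1,1.5,-6.5,-80,0,0,0,1,1.5,-6.5,-106,0,0,0,1,1.5,-6.5,-122,0,0,0,1,1.5,-6.5,-122,0,0,0,1,1.5,-6.5,-122,0,0,0,1])

```text
clock: 18.08
ee_pos: [0.5259, -0.3378, 0.1805]
eef_rot: [0.707, 0.708, 0.0, 0.001]
ft_force: [0.1, -0.6, -0.1]
width: 0.085
```

Emit:
send_rows(increments=[0,0,0,0,0,0,-0.6,0,0,0,0,0,0,-0.6,0,0,0,0,0,0,-0.6,0,0,0,0,0,0,-0.6,0,0,0,0,0,0,-0.6,0,0,0,0,0,0,-0.6])

```text
clock: 18.82
ee_pos: [0.5254, -0.3377, 0.1797]
eef_rot: [0.707, 0.708, -0.0, 0.0]
ft_force: [-0.7, -0.6, 5.0]
width: 0.0279
```

Emit:
send_rows(increments=[0,0,30,0,0,0,-0.6,0,0,85,0,0,0,-0.6,18,54,85,0,0,0,-0.6,36,108,85,0,0,0,-0.6,54,162,85,0,0,0,-0.6,72,216,85,0,0,0,-0.6,90,270,85,0,0,0,-0.6,108,324,85,0,0,0,-0.6,126,378,85,0,0,0,-0.6,134.5,402.5,85,0,0,0,-0.6])

```text
clock: 20.08
ee_pos: [0.6598, 0.0684, 0.263]
eef_rot: [0.705, 0.709, -0.0, -0.001]
ft_force: [0.1, -0.7, -2.0]
width: 0.0278
```

Emit:
send_rows(increments=[0,0,0,0,0,0,-0.6,0,0,-40,0,0,0,-0.6,0,0,-65,0,0,0,-0.6,0,0,-75,0,0,0,-0.6,0,0,-75,0,0,0,-0.6,0,0,-75,0,0,0,-0.6])

```text
clock: 20.82
ee_pos: [0.6604, 0.0646, 0.1906]
eef_rot: [0.707, 0.707, 0.001, 0.001]
ft_force: [1.0, 0.7, -0.8]
width: 0.0283
```

Emit:
send_rows(increments=[0,0.5,-3,0,0,0,-0.6,0,0.5,-5.5,0,0,0,-0.6,0,0.5,-6.5,0,0,0,-0.6,0,0.5,-7,0,0,0,-0.6,0,0.5,-7,0,0,0,-0.6])

```text
clock: 21.45
ee_pos: [0.6599, 0.0656, 0.1837]
eef_rot: [0.707, 0.708, 0.0, 0.0]
ft_force: [-2.9, -0.7, 6.0]
width: 0.0277
```

Emit:
send_rows(increments=[0,0,0,0,0,0,0.1,0,0,0,0,0,0,0.1,0,0,0,0,0,0,0.1,0,0,0,0,0,0,0.1,0,0,20,0,0,0,0.1,0,0,60,0,0,0,0.1,0,0,118,0,0,0,0.5,-25,-60,118,0,0,0,1,-25,-67,118,0,0,0,1,-25,-67,118,0,0,0,1])

```text
clock: 22.7
ee_pos: [0.6346, -0.0021, 0.2999]
eef_rot: [0.707, 0.707, 0.0, -0.0]
ft_force: [-0.5, 0.5, -0.1]
width: 0.0855
```

```bash
python3 - <<'E'
from h import *
f,K,T=shot("w11")
objcirc(f,K,T,YEL,proj(K,T,[.66,.065,.04]),30,.038)
cv2.imwrite("pics/w11z.png",cv2.resize(f[110:280,250:470],None,fx=3.5,fy=3.5))
E
```

```text
t 22.7 tcp [ 0.6346 -0.0021  0.2999] w 0.0855 F [-0.5  0.5 -0.1]
circ 402.1 234.7 r 21.5 (381, 215, 43, 41) -> [0.6566 0.0653 0.038 ]
```

View pics/w11z.png

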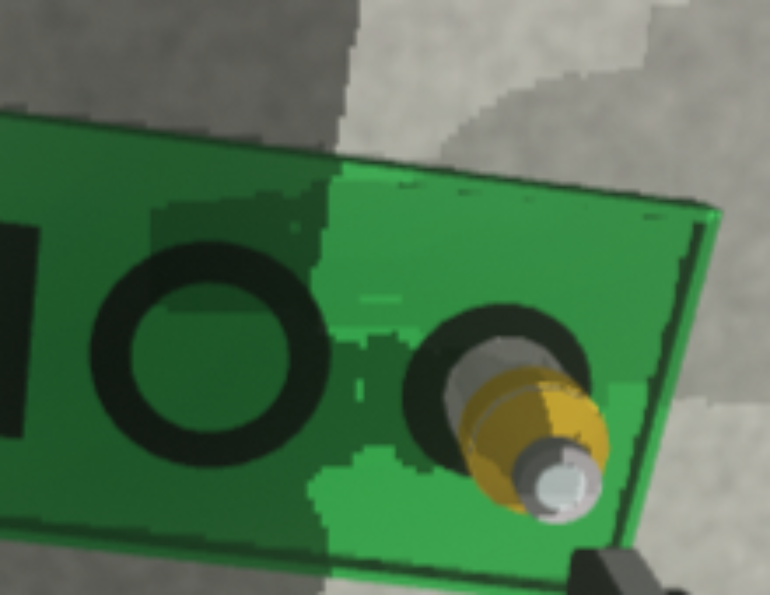

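```bash
python3 - <<'E'
from h import *
d=np.load("w11.npz");f,K,T=d["f"],d["K"],d["T"]
q=lambda a,b,z:ray(K,T,(250+a/3.5,110+b/3.5),z).round(4)
print("nose",q(557,482,.054),"markL",q(403,395,.004),"footL",q(445,395,.004),"markT",q(507,303,.004),"footT",q(507,337,.004))
o=marks(f,K,T,"G",[("Gsq",(.6416,-.0740)),("Gri",(.6505,-.0048))]); print(o["Gri"]*2-o["Gsq"])
E
```

```text
nose [0.6596 0.0666 0.054 ] markL [0.6608 0.0426 0.004 ] footL [0.6608 0.0528 0.004 ] markT [0.6373 0.0662 0.004 ] footT [0.6458 0.0668 0.004 ]
Gsq 45 centre [ 0.6416 -0.074 ] extent mm [59.9 60.4] area 2875
Gri 34 centre [ 0.6505 -0.0048] extent mm [58.3 57.5] area 2590
[0.65948434 0.06453909]
```

Yellow is about 1.5–2 mm off in y, which is fine. In the same views the placed parts sit +1 to +2 mm in y from their marks, so I'll aim 1 mm lower in y from here. Next, the filter.

Emit:
send_rows(increments=[-36,-43,0,0,0,0,1,-72,-86,0,0,0,0,1,-108,-129,0,0,0,0,1,-144,-172,0,0,0,0,1,-177,-214,0,0,0,0,1,-177,-214,0,0,0,0,1,-177,-214,0,0,0,0,1])

```text
clock: 23.62
ee_pos: [0.4584, -0.2149, 0.3]
eef_rot: [0.706, 0.708, 0.0, -0.0]
ft_force: [0.0, -0.2, -0.7]
width: 0.0852
```

```bash
python3 - <<'E'
from h import *
f,K,T=shot("w12")
objcirc(f,K,T,ORA,proj(K,T,[.457,-.216,.012]),45,.012)
E
```

```text
t 23.625 tcp [ 0.4584 -0.2149  0.3   ] w 0.0852 F [ 0.  -0.2 -0.7]
circ 311.7 195.5 r 22.0 (290, 175, 44, 42) -> [ 0.4579 -0.2155  0.012 ]
```

View pics/w12.png

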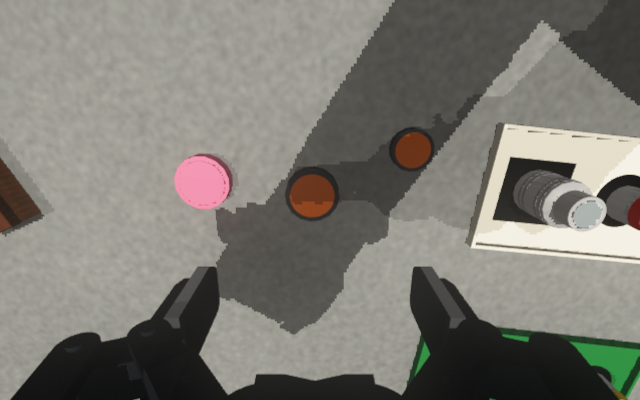

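The filter is the larger orange disc, at pixel (312,195). Pink is 87 mm to its left. I'll approach with the fingers partly open.

Emit:
send_rows(increments=[-0.5,-0.5,0,0,0,0,0.5,-0.5,-0.5,-40,0,0,0,0.5,-0.5,-0.5,-80,0,0,0,0.5,-0.5,-0.5,-110,0,0,0,0.5,-0.5,-0.5,-122,0,0,0,0.5,-0.5,-0.5,-126,0,0,0,0.5,-0.5,-0.5,-126,0,0,0,0.5])

```text
clock: 24.55
ee_pos: [0.4579, -0.2162, 0.175]
eef_rot: [0.707, 0.708, 0.0, 0.001]
ft_force: [0.1, -0.2, -0.4]
width: 0.0638
```

```bash
python3 - <<'E'
from h import *
f,K,T=shot("w13")
E
```

```text
t 24.55 tcp [ 0.4579 -0.2162  0.175 ] w 0.0638 F [ 0.1 -0.2 -0.4]
```

View pics/w13.png

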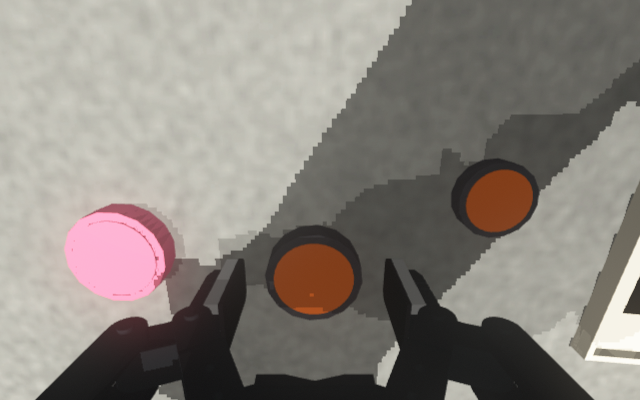

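The filter sits between the pads at (314,277). Closing.

Emit:
send_rows(increments=[0,0,-1,0,0,0,0.2,0,0,-1,0,0,0,0,0,0,-1,0,0,0,-0.4,0,0,-1,0,0,0,-0.4,0,0,-1,0,0,0,-0.4,0,0,-1,0,0,0,-0.4], grip_force=25)

```text
clock: 25.35
ee_pos: [0.4576, -0.2163, 0.1741]
eef_rot: [0.707, 0.707, 0.0, 0.001]
ft_force: [-0.9, -0.1, 6.5]
width: 0.0411
```

```bash
python3 - <<'E'
from h import *
d=np.load("w13.npz");objcirc(d["f"],d["K"],d["T"],ORA,(314,277),60,.012);print(d["p"])
E
```

```text
circ 313.5 279.0 r 39.8 (274, 244, 80, 70) -> [ 0.4579 -0.2155  0.012 ]
[ 0.45794588 -0.21615135  0.17499605]
```

Gripped, with the opening at 41 mm (about 3 mm under nominal, as with the others). Lift and check.

Emit:
send_rows(increments=[0,0,10,0,0,0,-0.4,0,0,30,0,0,0,-0.4,0,0,60,0,0,0,-0.4,0,0,85,0,0,0,-0.4,0,0,85,0,0,0,-0.4])

```text
clock: 25.98
ee_pos: [0.4582, -0.2166, 0.2604]
eef_rot: [0.707, 0.708, 0.001, 0.002]
ft_force: [0.6, 0.6, -0.9]
width: 0.0414
```

```bash
python3 - <<'E'
from h import *
f,K,T=shot("w14")
s=readout.get_state()
z=.012+s["ee_pos"][2]-.1741
p=objcirc(f,K,T,ORA,(314,277),60,z); print(p-s["ee_pos"])
E
```

```text
t 25.975 tcp [ 0.4582 -0.2166  0.2604] w 0.0414 F [ 0.6  0.6 -0.9]
circ 314.4 280.8 r 39.9 (275, 245, 80, 71) -> [ 0.4599 -0.2158  0.0969]
[ 0.00223246  0.00038523 -0.1621    ]
```

View pics/w14.png

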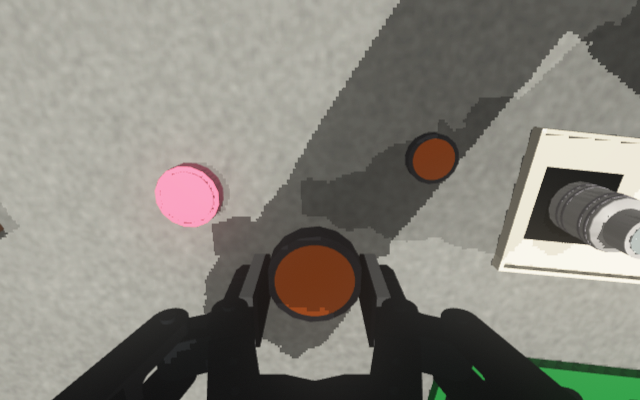

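Emit:
send_rows(increments=[38,42,0,0,0,0,-0.4,77,84,0,0,0,0,-0.4,115,126,0,0,0,0,-0.4,154,168,0,0,0,0,-0.4,192,211,0,0,0,0,-0.4,192,211,0,0,0,0,-0.4,192,211,-40,0,0,0,-0.4,192,211,-65,0,0,0,-0.4,192,211,-72,0,0,0,-0.4,192,211,-72,0,0,0,-0.4])

```text
clock: 27.28
ee_pos: [0.6486, -0.0055, 0.1856]
eef_rot: [0.707, 0.707, -0.001, -0.001]
ft_force: [0.5, 0.3, -0.1]
width: 0.0412
```

Emit:
send_rows(increments=[0,0,-3,0,0,0,-0.4,0,0,-6,0,0,0,-0.4,0,0,-6,0,0,0,-0.4,0,0,-6,0,0,0,-0.4])

```text
clock: 27.78
ee_pos: [0.6494, -0.005, 0.1805]
eef_rot: [0.707, 0.708, 0.0, 0.0]
ft_force: [0.8, 0.3, -1.0]
width: 0.0417
```

Emit:
send_rows(increments=[0.5,-0.5,-1,0,0,0,-0.4,0.5,-0.5,-1.5,0,0,0,-0.4,0.5,-0.5,-2,0,0,0,-0.4,0.5,-0.5,-2.5,0,0,0,-0.4,0.5,-0.5,-2.5,0,0,0,-0.4])

```text
clock: 28.4
ee_pos: [0.6498, -0.0055, 0.1781]
eef_rot: [0.707, 0.708, 0.0, 0.0]
ft_force: [-1.2, 0.7, 4.0]
width: 0.0416
```

Contact at 4 N. Release and look.

Emit:
send_rows(increments=[0,0,0,0,0,0,0.25,0,0,0,0,0,0,0.25,0,0,0,0,0,0,0.25,0,0,0,0,0,0,0.25,0,0,20,0,0,0,0.25,0,0,60,0,0,0,0.25,-5,0,122,0,0,0,0.5,-15,3,122,0,0,0,1,-15,3,122,0,0,0,1,-15,3,122,0,0,0,1])

```text
clock: 29.65
ee_pos: [0.6341, -0.0024, 0.2979]
eef_rot: [0.707, 0.708, -0.001, -0.001]
ft_force: [-1.0, -0.8, -0.2]
width: 0.0853
```

```bash
python3 - <<'E'
from h import *
f,K,T=shot("w15")
objcirc(f,K,T,ORA,proj(K,T,[.65,-.005,.016]),40,.016)
cv2.imwrite("pics/w15z.png",cv2.resize(f[110:280,170:480],None,fx=2.5,fy=2.5))
E
```

```text
t 29.65 tcp [ 0.6341 -0.0024  0.2979] w 0.0853 F [-1.  -0.8 -0.2]
circ 310.3 218.6 r 22.4 (288, 198, 45, 42) -> [ 0.6501 -0.0044  0.016 ]
```

View pics/w15z.png

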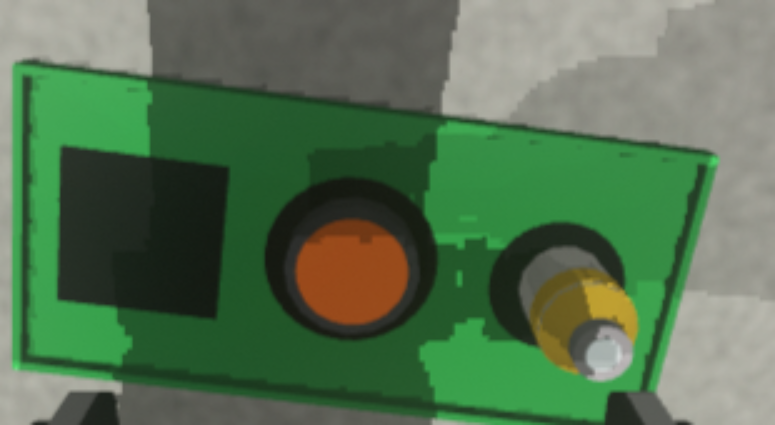

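The filter is centred on the ring (0.4 mm). Next, the black eyepiece.

Emit:
send_rows(increments=[-24,46,2,0,0,0,1,-48,92,2,0,0,0,1,-72,138,2,0,0,0,1,-96,184,2,0,0,0,1,-120,230,2,0,0,0,1,-144,276,2,0,0,0,1,-163,320,2,0,0,0,1,-163,320,2,0,0,0,1,-163,320,2,0,0,0,1])

```text
clock: 30.82
ee_pos: [0.4718, 0.3172, 0.3007]
eef_rot: [0.707, 0.708, -0.001, 0.0]
ft_force: [-0.0, -1.1, 0.7]
width: 0.0854
```

```bash
python3 - <<'E'
from h import *
f,K,T=shot("w16")
cv2.imwrite("pics/w16z.png",cv2.resize(np.clip(f[120:300,220:420]*1.0*2.2,0,255).astype(np.uint8),None,fx=3.3,fy=3.3))
E
```

```text
t 30.825 tcp [0.4718 0.3172 0.3007] w 0.0854 F [-0.  -1.1  0.7]
```

View pics/w16z.png

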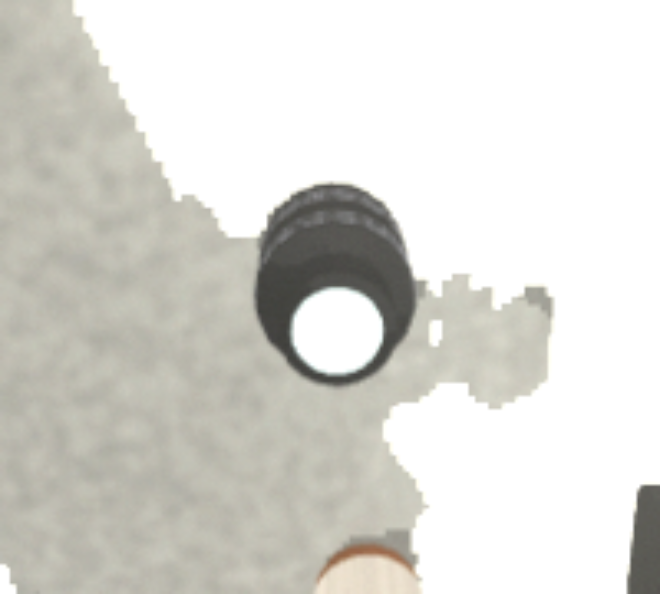

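Black lens at pixel (322.1,220.3). The oil bottle is farther out at the bottom.

```bash
python3 - <<'E'
from h import *
d=np.load("w16.npz");f,K,T=d["f"],d["K"],d["T"]
print(ray(K,T,(322.1,220.3),.056),ray(K,T,(321.7,209.5),.038))
print("oil",ray(K,T,(220+367/3.3,120+560/3.3),.05))
E
```

```text
[0.47510598 0.3233902  0.056     ] [0.47369071 0.32346889 0.038     ]
oil [0.53403917 0.33089721 0.05      ]
```

Emit:
send_rows(increments=[2.5,6,0,0,0,0,1,2.5,6,-40,0,0,0,1,2.5,6,-80,0,0,0,1,2.5,6,-105,0,0,0,1,2.5,6,-120,0,0,0,1,2.5,6,-120,0,0,0,1,2.5,6,-120,0,0,0,1])

```text
clock: 31.75
ee_pos: [0.4751, 0.3237, 0.1828]
eef_rot: [0.707, 0.707, 0.001, 0.0]
ft_force: [-0.3, -0.1, 0.0]
width: 0.0857
```

Emit:
send_rows(increments=[0,0,0,0,0,0,-0.5,0,0,0,0,0,0,-0.5,0,0,0,0,0,0,-0.5,0,0,0,0,0,0,-0.5,0,0,0,0,0,0,-0.5,0,0,0,0,0,0,-0.5], grip_force=30)

```text
clock: 32.5
ee_pos: [0.4745, 0.3235, 0.1823]
eef_rot: [0.707, 0.708, 0.0, 0.0]
ft_force: [-1.6, -1.6, 6.1]
width: 0.0349
```

Emit:
send_rows(increments=[0,0,30,0,0,0,-0.5,0,0,85,0,0,0,-0.5,21,-50,90,0,0,0,-0.5,42,-100,90,0,0,0,-0.5,63,-150,90,0,0,0,-0.5,84,-200,90,0,0,0,-0.5,105,-250,90,0,0,0,-0.5,126,-300,90,0,0,0,-0.5,147,-350,90,0,0,0,-0.5,167,-398,90,0,0,0,-0.5])

```text
clock: 33.75
ee_pos: [0.6416, -0.0762, 0.271]
eef_rot: [0.707, 0.707, -0.0, -0.001]
ft_force: [0.6, -1.1, -0.6]
width: 0.0348
```

Emit:
send_rows(increments=[0,0,0,0,0,0,-0.5,0,0,-40,0,0,0,-0.5,0,0,-70,0,0,0,-0.5,0,0,-80,0,0,0,-0.5,0,0,-80,0,0,0,-0.5,0,0,-80,0,0,0,-0.5])

```text
clock: 34.5
ee_pos: [0.642, -0.0743, 0.1932]
eef_rot: [0.707, 0.708, 0.001, 0.001]
ft_force: [0.7, 0.3, -0.5]
width: 0.0346
```

Emit:
send_rows(increments=[-0.5,-0.5,-3,0,0,0,-0.5,-0.5,-0.5,-5.5,0,0,0,-0.5,-0.5,-0.5,-6.5,0,0,0,-0.5,-0.5,-0.5,-7,0,0,0,-0.5,-0.5,-0.5,-7,0,0,0,-0.5])

```text
clock: 35.12
ee_pos: [0.641, -0.0751, 0.1863]
eef_rot: [0.707, 0.708, 0.0, 0.001]
ft_force: [-2.2, -0.1, 7.3]
width: 0.0347
```

Emit:
send_rows(increments=[0,0,0,0,0,0,0.1,0,0,0,0,0,0,0.1,0,0,0,0,0,0,0.1,0,0,0,0,0,0,0.1,0,0,20,0,0,0,0.1,0,0,60,0,0,0,0.1,-5,20,115,0,0,0,0.1,-7,72,115,0,0,0,0.5,-7,72,115,0,0,0,1,-7,72,115,0,0,0,1])

```text
clock: 36.38
ee_pos: [0.6336, -0.003, 0.2993]
eef_rot: [0.707, 0.708, -0.0, -0.0]
ft_force: [-0.0, 0.1, 0.4]
width: 0.0851
```

```bash
python3 - <<'E'
from h import *
f,K,T=shot("w17")
cv2.imwrite("pics/w17z.png",cv2.resize(f[110:280,170:480],None,fx=2.5,fy=2.5))
E
```

```text
t 36.375 tcp [ 0.6336 -0.003   0.2993] w 0.0851 F [-0.   0.1  0.4]
```

View pics/w17z.png

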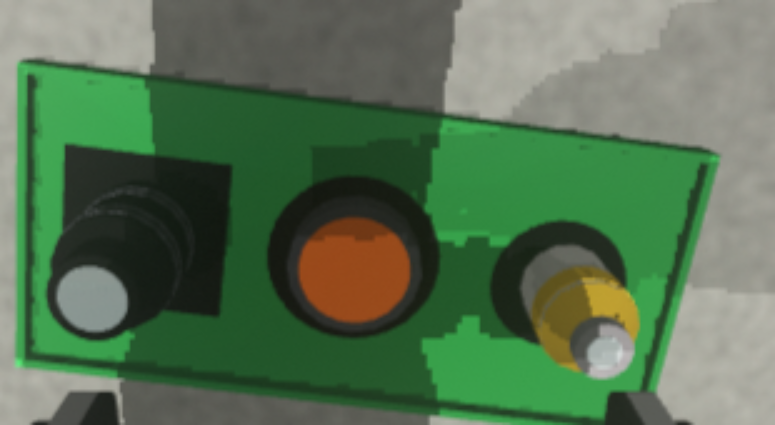

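Emit:
send_rows(increments=[-30,50,25,0,0,0,1,-60,100,50,0,0,0,1,-90,150,75,0,0,0,1,-120,200,90,0,0,0,1,-150,250,90,0,0,0,1,-180,300,90,0,0,0,1,-210,350,90,0,0,0,1,-240,400,90,0,0,0,1,-270,450,90,0,0,0,1,-300,480,90,0,0,0,1])

```text
clock: 37.67
ee_pos: [0.3335, 0.4783, 0.3889]
eef_rot: [0.707, 0.707, -0.0, 0.0]
ft_force: [0.7, -0.3, -0.4]
width: 0.0855
```

```bash
python3 - <<'E'
from h import *
for n in("top","scene"):
    f,K,T=cam(n)
    c=f[130:270,150:510] if n=="top" else f[90:380,220:480]
    cv2.imwrite(f"pics/{n}9.png",cv2.resize(c,None,fx=2.2 if n=="top" else 2,fy=2.2 if n=="top" else 2,interpolation=cv2.INTER_CUBIC))
E
```

```text
(no output)
```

View pics/top9.png

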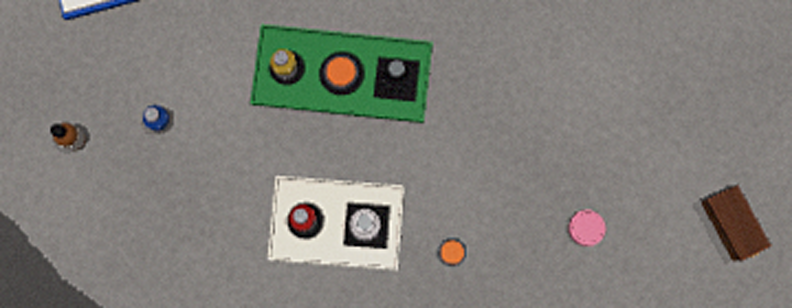

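View pics/scene9.png

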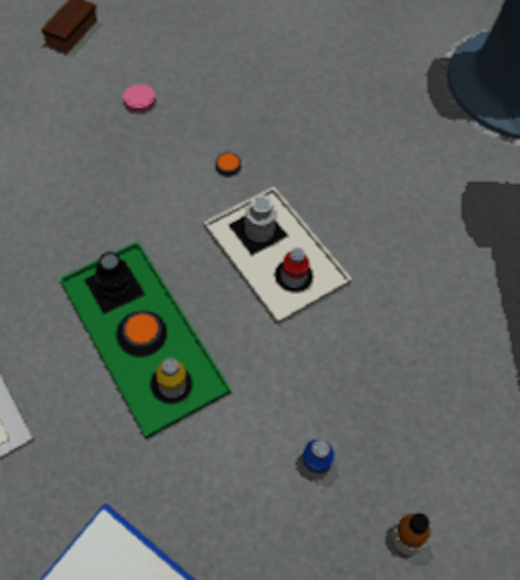

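```bash
python3 - <<'E'
from h import *
d=np.load("w17.npz");f,K,T=d["f"],d["K"],d["T"]
print("black wrist",ray(K,T,(170+91/2.5,110+298/2.5),.06))
f,K,T=cam("top")
q=lambda a,b,z:ray(K,T,(150+(a+.5)/2.2-.5,130+(b+.5)/2.2-.5),z)[:2].round(4)
for n,a,b,z in[("yellow",280,59,.054),("black",397,69,.06),("filter",341,71,.016),("red",300,214,.054),("silver",366,223,.06)]:print(n,q(a,b,z))
E
```

```text
black wrist [ 0.64137656 -0.074785    0.06      ]
yellow [0.6568 0.0688]
black [ 0.6391 -0.0737]
filter [ 0.6495 -0.0033]
red [0.4665 0.0453]
silver [ 0.4535 -0.033 ]
```

```bash
python3 - <<'E'
from h import *
s=readout.get_state();print(s["clock"],s["joint_vel"].round(2));print(bot.finish_job())
E
```

```text
37.825 [-0.05 -0.01 -0.01 -0.   -0.02 -0.01]
the job is handed in; nothing more can be done
None
```

Both kits are made up and the job is handed in at 37.8 s. I placed red, then silver in the white tray, and yellow, then the larger orange filter, then black in the green tray. Each part was lowered until it just touched (about 4–7 N) and then released.

**Centring:** The last pictures show all five parts upright on their marks, with the filter flat. The two cameras do not fully agree:

| Part | Wrist camera | Top camera (coarse hand readings) |
|---|---|---|
| Filter | about 0.5 mm off | about 0.5 mm off |
| Black eyepiece | about 1 mm | about 2 mm |
| Silver eyepiece | about 1.5 mm | about 3 mm |
| Red objective | about 1.5–2 mm | about 3 mm |
| Yellow objective | about 2 mm in y | about 3 mm |

I left the yellow objective as it was rather than handle it again.

**Other things on the bench:** The blue objective, oil bottle, slide box, small orange disc and pink disc look undisturbed in the last top picture. At the end the gripper was empty and clear of everything.

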